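Change-over: eject the spent ink cartridge from the bench coder

TASK

The ink cartridge in the carton coder is spent. Press it down into its well until the push-to-release latch lets go and it springs up, then draw it straight out and stand it upright on the floor of the open steel tray, setting it down rather than dropping it. Leave the other things on the bench where they are.

Things in the scene. Friction and masses are not known exactly. Their poses are not given: they have to be found in the camera images.
- coder: Bench coder, a fixed white box 150 (its x) x 100 (its y) mm, deck 97 mm above the table, grey control panel on its -x side. Origin: centre of its underside, z up. In the middle of the deck is an upright rectangular well, 73 (x) x 39 (y) mm, that holds the cartridge with 1.5 mm play each side.
- well_mouth (a point): Centre of the well's mouth, at the top of the flat black bezel (7 mm wide, 3 mm high) round it, 100 mm above the table; axes as the coder's. To be drawn clear, the cartridge's underside must rise above this.
- latch (a point): Centre of the underside of the latched cartridge, 21 mm above the table. Catches hold it down against a spring; pulling will not free it. Pressed 5 mm deeper (4 to 6 N) they spring away and do not catch again; hard stop 9 mm down. Let go, the spring lifts the cartridge to 24 mm above the latched height and holds it; from there it draws up freely.
- cartridge: Black ink cartridge, upright block 70 (its x) x 36 (its y) x 92 mm tall, about 0.15 kg, axes parallel to the coder's at the start. Origin: centre of its underside, z up. The flat y faces of the upper 52 mm are the grip, 36 mm across. Its end (x) faces have a notch 10 mm deep, 16 to 40 mm above the underside, for the catches.
- cartridge_top (a point): Centre of the cartridge's flat top (small grey panel), the place to press: 113 mm above the table while latched (13 mm over the bezel), 137 mm when sprung up (37 mm over the bezel).
- tray: Fixed open rectangular steel tray, 150 mm (its x) x 120 mm (its y), 30 mm high, walls and floor 4 mm thick (inside 142 x 112 mm). Origin: centre of its underside, which lies on the table; z up; the inner floor is 4 mm above the origin.
- ink_pad: Bystander: flat closed ink pad, 72 x 107 x 17 mm, loose. Origin: centre of its underside.
- glue_stick: Bystander: glue stick standing upright, 25 mm diameter, 95 mm tall, loose. Origin: centre of its underside.
- rubber_stamp: Bystander: wooden hand stamp standing on its foot, 26 x 52 mm, 70 mm tall, loose. Origin: centre of its underside.
- carton: Bystander: black printed carton, 78 x 117 x 58 mm, loose. Origin: centre of its underside.
Mind the look-alikes: they are no part of the job. Leave any red look-alike of the cartridge alone. Of the things that look like the tray, the largest one is meant.

How it is judged:
By the outcome, as a careful person would: the job done as asked, in the order asked, and still so for the second after the job is handed in, with the robot touching nothing.
It also fails if it takes over 46 s, if anything falls off the work surface, if the arm or the gripper's body presses on something with over 40 N, if the wrist force passes 120 N, or if a joint passes its speed limit or range.

ROBOT

A 7-joint arm with a two-finger parallel gripper is mounted at the origin on a cart in front of the work surface, level with it; the furniture and walls round the work are solid. World frame = base frame: x ahead of the robot, y to its left, z up, the work surface at z = 0. Lengths are in m, angles in rad, forces in N, time in s.
With the tool pointing down it reaches from about 0.4 to 0.85 m from the base axis. Payload 4.5 kg.
Tool frame: the origin (TCP) lies between the finger pads; the fingertips stand 8 mm ahead of it and the grasp point (between the pads) lies 11 mm behind it; z points along the fingers, y is the direction in which the jaws open and shut (so a half turn about z gives the same grasp; the last joint's range is limited). The gripper opens to 88 mm and grips with 3 to 60 N. Pads are 18 mm wide; open, the fingers measure 123 mm over their backs; the gripper's body (75 mm by 187 mm) begins 45 mm behind the grasp point.
Start: joints at [-1.23, 0.689, -0.195, 1.565, 0.157, 0.902, -0.215], TCP at [0.189, 0.596, 0.216] pointing down, gripper open.
Joint ranges: [-3.01, 3.01], [-0.46, 2.08], [-1.47, 1.51], [0.13, 2.56], [-1, 4.14], [0.04, 2.09], [-2.66, 2.66]. Speed limits (rad/s): [2.57, 2.57, 3.14, 3.14, 3.14, 3.14, 3.14].

INTERFACE

Orientations are given as a unit quaternion [x, y, z, w].
In Python, from plant import r gives the robot as it stands.
- The arm moves only by the tool carry_out, never from a script. Its argument "commands" is a list that holds one entry, the list of rows, each a list of 7 numbers: the turn, a rotation vector about the tool's x, y, z in rad, then the shift along the tool's x, y, z in cm, then the finger opening in cm, from 0 to 8.81. A call has 1 to 10 rows; each row is the pose to reach, as a shift and turn from the pose commanded when the call began, along the tool's axes at that moment; what a row does not reach only later rows make up. A row lasts 1/12 s, in which the tool goes at most 41.7 mm and 7.16 degrees, less where a joint would pass 70% of its speed; a pose out of reach is approached as far as the arm can. A call with a gripper value outside its range is refused whole. The fingers move at their own pace and stop on an object; "force" is the grip in N (left out, the last holds). Time passes only in rows, so rows that repeat a pose let the fingers close. It gives the time, the measured TCP pose, the force and the opening at its end, in the units of the state.
- r.get_state(): the state, without advancing time (a new reading comes with each control period).
- r.snapshot(name): name is "side" or "top" or "wrist"; returns a dict with "pixels" (480x640x3 uint8, red, green, blue), "mtx" (3x3 intrinsics, pixels), "k1" (the pictures are not rectified: a ray, as slopes to the right and down, at radius r is drawn at 1 + k1 r^2 times it, then the intrinsics apply), "xyz" and "rotation" of the camera in the world. Camera axes: x right, y down, z forward; pixel columns grow to the right and rows downward; lengths in m; the calibration is good to about 2 mm. A picture is of the moment at which its call begins. There is no depth.
- r.finish_job(): hands the job in, once; it reports no verdict.
The state is a dict: "clock": time; "q": joint angles; "qd": joint speeds; "joint_torque": joint torques, N m; "tool_pos": TCP position; "eef_rot": TCP orientation; "contact_force": force on the tool from outside, world axes, zero at the start; "moment": the same for the moment, N m; "opening": opening from 0.0 (shut) to 1.0 (fully open).
Only numpy, scipy, OpenCV 4.12 (cv2) and the standard library are available. Lean on these libraries where they do the work, as an engineer would, in place of code of your own. Each camera call takes 0.05 s, during which the arm holds its last target.

## Working session

There is one attempt and no reset: what is moved stays moved. The work goes in short steps, Python scripts to look and compute and a tool call to move; the robot and the scene stay as the last step left them, time stands still between calls to the robot, and variables do not carry over. Pictures are saved under pics/ and viewed, and the job is handed in when it is done.

Besides the shell and the picture viewer there is one more tool, called after ">>>" as name(argument=value, ...) on one line, values as JSON. carry_out: Moves the arm, as the interface text tells. Its arguments: {"type":"object","properties":{"commands":{"type":"array"},"force":{"type":"number"}},"required":["commands"]}

```bash
mkdir -p pics; ls
cat > h.py <<'E'
import numpy as np,cv2,pickle
from scipy.spatial.transform import Rotation as R
def grab(r,n,tag):
    s=r.snapshot(n); pickle.dump(s,open(f'{tag}.pkl','wb')); cv2.imwrite(f'pics/{tag}.png',s['pixels'][:,:,::-1]); return s
def ray(s,uv):
    K=np.array(s['mtx']); p=np.array([[uv]],float)
    d=cv2.undistortPoints(p,K,np.array([s['k1'],0,0,0],float))[0,0]
    return np.array(s['xyz']),np.array(s['rotation']).reshape(3,3)@np.array([d[0],d[1],1])
def onz(s,uv,z):
    o,d=ray(s,uv); return o+d*(z-o[2])/d[2]
def proj(s,P):
    Rm=np.array(s['rotation']).reshape(3,3)
    rv=cv2.Rodrigues(Rm.T)[0]; t=-Rm.T@np.array(s['xyz'])
    return cv2.projectPoints(np.array(P,float).reshape(-1,1,3),rv,t,np.array(s['mtx'],float),np.array([s['k1'],0,0,0],float))[0][:,0]
E
python3 - <<'E'
from plant import r
from h import *
for n in ['side','top','wrist']:
    s=grab(r,n,n+'0'); print(n,s['xyz'],np.array(s['rotation']).round(3).tolist(),s['k1'],np.array(s['mtx']).tolist())
print(r.get_state())
E
```

```text
pics
side [ 0.3867541  -0.70232208  0.55777611] [0.861, -0.127, 0.075, -0.487] 0.00015980635630178806 [[435.38313851153043, 0.0, 321.7634447867347], [0.0, 435.38313851153043, 232.85329932830095], [0.0, 0.0, 1.0]]
top [0.49941417 0.01236345 1.15504941] [-0.702, 0.71, -0.036, 0.035] -0.2017595775079596 [[609.9648032610618, 0.0, 309.5932182183568], [0.0, 609.9648032610618, 241.60618487384062], [0.0, 0.0, 1.0]]
wrist [0.11478469 0.62018836 0.38380595] [0.797, 0.584, 0.089, 0.123] -0.05517698650928433 [[337.10507869249943, 0.0, 323.10087120474094], [0.0, 337.10507869249943, 241.19330139962682], [0.0, 0.0, 1.0]]
{'clock': 0.15, 'q': array([-1.23023389,  0.6897783 , -0.19451743,  1.56608469,  0.15731141,
        0.90252544, -0.21511996]), 'qd': array([ 0.00042932, -0.00265146,  0.0005556 , -0.00325414, -0.00147201,
       -0.00184054,  0.00261229]), 'joint_torque': array([-9.73682363e-04, -5.27862310e+01, -1.26872141e+00, -1.53587633e+01,
       -5.26200898e-02,  3.88674613e-03,  8.89398780e-05]), 'tool_pos': array([0.18862537, 0.5953202 , 0.21570763]), 'eef_rot': array([ 1.52759598e-01,  9.88263128e-01, -7.01377956e-04, -4.61382070e-05]), 'contact_force': array([ 0.0809514 , -0.45702369, -0.16631883]), 'moment': array([0.00590068, 0.00587448, 0.01318316]), 'opening': 0.9990002669760922}
```

```bash
sed -i "s/np.array(s\['rotation'\]).reshape(3,3)/R.from_quat(s['rotation']).as_matrix()/" h.py; cat h.py | grep quat
```

```text
return np.array(s['xyz']),R.from_quat(s['rotation']).as_matrix()@np.array([d[0],d[1],1])
    Rm=R.from_quat(s['rotation']).as_matrix()
```

View pics/top0.png

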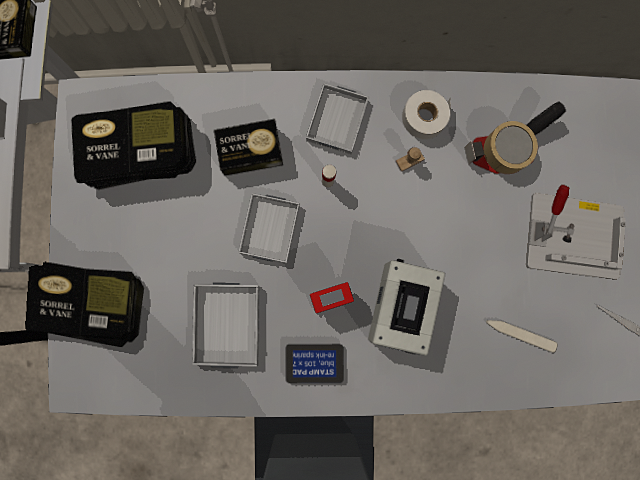

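View pics/side0.png

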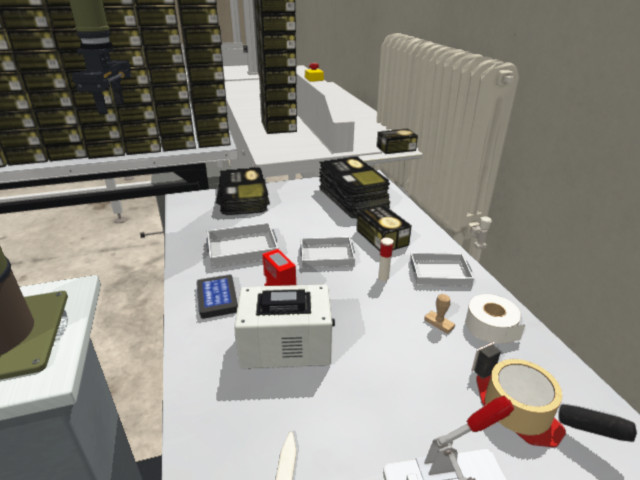

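View pics/wrist0.png

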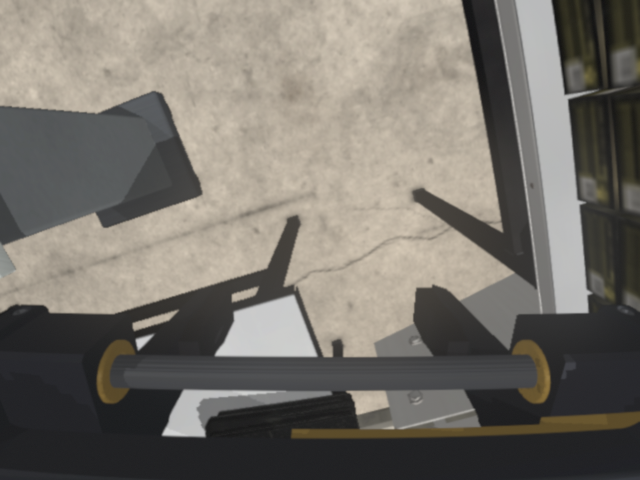

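The top view shows:
- **Cartridge candidates:** black cartridge in the coder at (409,306); red look-alike at (332,298), which I leave alone.
- **Tray candidates:** (226,325), which is the largest; (269,229); (337,118).

I choose the black cartridge and the tray at (226,325), and check both in close crops.

Run:
```python
from h import *
s=pickle.load(open('top0.pkl','rb')); im=s['pixels'][:,:,::-1]
a=cv2.resize(im[250:365,360:460],None,fx=4,fy=5*.8,interpolation=cv2.INTER_CUBIC)
b=cv2.resize(im[270:385,180:280],None,fx=4,fy=4,interpolation=cv2.INTER_CUBIC)
cv2.imwrite('pics/crop0.png',np.hstack([a,b]))
# black mask in the coder, white body
g=cv2.cvtColor(im,cv2.COLOR_BGR2GRAY)
for nm,(x0,x1,y0,y1),f in [('bezel',(385,432,268,345),lambda g:g<50)]:
    m=np.zeros_like(g); m[y0:y1,x0:x1]=f(g[y0:y1,x0:x1]).astype(np.uint8)*255
    c=max(cv2.findContours(m,0,2)[0],key=cv2.contourArea); q=cv2.minAreaRect(c); print(nm,q,cv2.boxPoints(q))
    P=np.array([onz(s,p,.100) for p in cv2.boxPoints(q)]); print(P.round(4).tolist(),P.mean(0)); e=P[1]-P[0];f2=P[2]-P[1];print(np.linalg.norm(e),np.degrees(np.arctan2(e[1],e[0])),np.linalg.norm(f2),np.degrees(np.arctan2(f2[1],f2[0])))
```

```text
bezel ((409.5207824707031, 307.5045166015625), (29.86760902404785, 49.878482818603516), 12.26477336883545) [[389.63    328.70215]
 [400.22565 279.9621 ]
 [429.41156 286.3069 ]
 [418.81592 335.04694]]
[[0.4528, -0.1276, 0.1], [0.5368, -0.1478, 0.1], [0.5249, -0.1989, 0.1], [0.4407, -0.1784, 0.1]] [ 0.48877553 -0.16315423  0.1       ]
0.08640335882928889 -13.535347733427642 0.05250819211655066 -103.1112250120122
```

View pics/crop0.png

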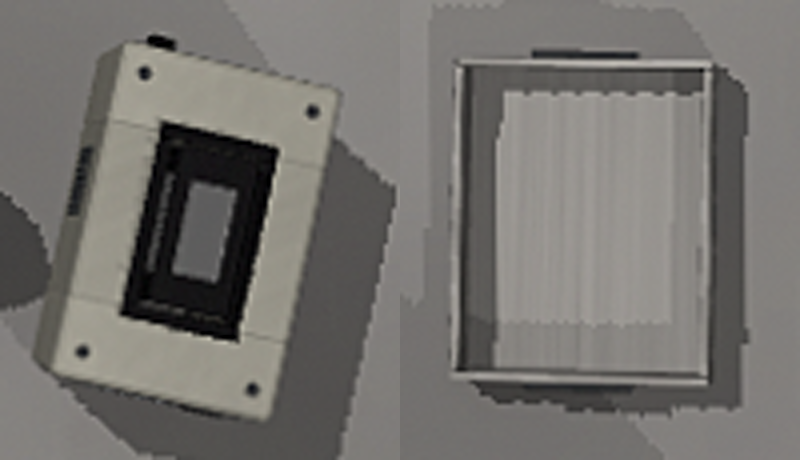

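Run:
```python
from h import *
def rep(s,nm,q,z):
    P=np.array([onz(s,p,z) for p in cv2.boxPoints(q)]);e=P[1]-P[0];f=P[2]-P[1]
    print(nm,np.round(q[0],1),P.mean(0).round(4),*[(round(np.linalg.norm(v)*1000,1),round(np.degrees(np.arctan2(v[1],v[0])),2)) for v in(e,f)])
s=pickle.load(open('top0.pkl','rb')); im=s['pixels'][:,:,::-1]
g=cv2.cvtColor(im,cv2.COLOR_BGR2GRAY)
def big(m,x0,x1,y0,y1):
    M=np.zeros_like(g); M[y0:y1,x0:x1]=m[y0:y1,x0:x1].astype(np.uint8)*255
    return cv2.minAreaRect(max(cv2.findContours(M,0,2)[0],key=cv2.contourArea))
rep(s,'panel',big(g>70,401,422,292,325),.113)
im_=im.astype(int)
print('deckpx',im[265,400],'table',im[330,300],'side',im[290,380],'traywall',im[286,205],im[364,200:205])
h=cv2.cvtColor(im,cv2.COLOR_BGR2HSV)
rep(s,'deck',big((g>165),365,450,250,365),.097)
# tray corners by eye, outer top rim
c=[(455/4+180-100,61/4+270)]
T=[(-400+v[0])/4+180 for v in []]
px=[((x-400)/4+180-.4,y/4+270-.4) for x,y in[(456,61),(714,61),(709,383),(450,380)]]
P=np.array([onz(s,p,.03) for p in px]); print(P.round(4)); print(P.mean(0)); d=np.roll(P,-1,0)-P; print(np.linalg.norm(d,axis=1),np.degrees(np.arctan2(d[:,1],d[:,0])))
```

```text
panel [410.5 307.7] [ 0.4885 -0.1626  0.113 ] (np.float64(39.4), np.float64(-13.87)) (np.float64(19.6), np.float64(-103.45))
deckpx [145 157 160] table [125 129 131] side [32 30 29] traywall [ 94  97 100] [[145 149 152]
 [145 148 152]
 [144 148 152]
 [144 149 152]
 [145 149 154]]
deck [382. 340.] [ 0.4334 -0.1143  0.097 ] (np.float64(0.0), np.float64(0.0)) (np.float64(0.0), np.float64(0.0))
[[0.5346 0.2248 0.03  ]
 [0.5336 0.1046 0.03  ]
 [0.3857 0.1081 0.03  ]
 [0.3872 0.2282 0.03  ]]
[0.46029572 0.16642905 0.03      ]
[0.12022719 0.14796562 0.12008173 0.14749513] [-90.46866994 178.62002905  89.30789225  -1.32600779]
```

```bash
cat >> h.py <<'E'
def Rdown(yaw_y):  # tool z down, tool y pointing at yaw_y (deg)
    y=np.array([np.cos(np.radians(yaw_y)),np.sin(np.radians(yaw_y)),0]); z=np.array([0,0,-1.]); return R.from_matrix(np.c_[np.cross(y,z),y,z])
def delta(r,pos,yaw_y):
    st=r.get_state(); R0=R.from_quat(st['eef_rot']); p=st['tool_pos']
    rv=(R0.inv()*Rdown(yaw_y)).as_rotvec(); sh=R0.inv().apply(np.array(pos)-p)*100
    print('t',st['clock'],'pos',p.round(4),'M',R0.as_matrix().round(3).tolist(),'F',st['contact_force'].round(2),'op',round(st['opening'],3)); print('-> rv',rv.round(4),'cm',sh.round(2))
E
python3 - <<'E'
from plant import r
from h import *
for y in(76.4,-103.6): delta(r,[.45,.22,.25],y); delta(r,[.489,-.163,.2],y)
E
```

```text
t 0.15 pos [0.1886 0.5953 0.2157] M [[-0.953, 0.302, -0.0], [0.302, 0.953, -0.001], [-0.0, -0.001, -1.0]] F [ 0.08 -0.46 -0.17] op 0.999
-> rv [-0.0014  0.0001 -0.0694] cm [-36.25 -27.89  -3.39]
t 0.15 pos [0.1886 0.5953 0.2157] M [[-0.953, 0.302, -0.0], [0.302, 0.953, -0.001], [-0.0, -0.001, -1.0]] F [ 0.08 -0.46 -0.17] op 0.999
-> rv [-0.0014  0.0001 -0.0694] cm [-51.53 -63.22   1.67]
t 0.15 pos [0.1886 0.5953 0.2157] M [[-0.953, 0.302, -0.0], [0.302, 0.953, -0.001], [-0.0, -0.001, -1.0]] F [ 0.08 -0.46 -0.17] op 0.999
-> rv [1.0000e-04 2.2000e-03 3.0722e+00] cm [-36.25 -27.89  -3.39]
t 0.15 pos [0.1886 0.5953 0.2157] M [[-0.953, 0.302, -0.0], [0.302, 0.953, -0.001], [-0.0, -0.001, -1.0]] F [ 0.08 -0.46 -0.17] op 0.999
-> rv [1.0000e-04 2.2000e-03 3.0722e+00] cm [-51.53 -63.22   1.67]
```

>>> carry_out(commands=[[[0,0,0,-9,-7,-2,0],[0,0,-0.03,-18,-14,-3.4,0],[0,0,-0.07,-36.2,-27.9,-3.4,0],[0,0,-0.07,-36.2,-27.9,-3.4,0],[0,0,-0.07,-36.2,-27.9,-3.4,0],[0,0,-0.07,-36.2,-27.9,-3.4,0],[0,0,-0.07,-36.2,-27.9,-3.4,0],[0,0,-0.07,-36.2,-27.9,-3.4,0],[0,0,-0.07,-36.2,-27.9,-3.4,0],[0,0,-0.07,-36.2,-27.9,-3.4,0]]])

```text
clock: 0.98
tool_pos: [0.4263, 0.253, 0.2481]
eef_rot: [0.118, 0.993, -0.0, -0.0]
contact_force: [0.5, 0.1, 0.2]
opening: 0.269
```

Run:
```python
from plant import r
from h import *
delta(r,[.489,-.163,.2],76.4);print(r.get_state()['q'])
```

```text
t 0.9833 pos [0.4263 0.253  0.2481] M [[-0.972, 0.234, -0.0], [0.234, 0.972, -0.0], [0.0, -0.0, -1.0]] F [0.52 0.05 0.16] op 0.269
-> rv [-0.0001 -0.0001  0.0007] cm [-15.85 -38.97   4.81]
[-0.45363947  0.48329305 -0.26611087  1.90412574  0.17520337  0.7766579
  0.51806985]
```

>>> carry_out(commands=[[[0,0,0,-15.0,-37.5,3.5,0],[0,0,0,-15.0,-37.5,3.5,0],[0,0,0,-15.0,-37.5,3.5,0],[0,0,0,-15.0,-37.5,3.5,0],[0,0,0,-15.0,-37.5,3.5,0],[0,0,0,-15.0,-37.5,3.5,0],[0,0,0,-15.0,-37.5,3.5,0],[0,0,0,-15.0,-37.5,3.5,0],[0,0,0,-15.0,-37.5,3.5,0],[0,0,0,-15.0,-37.5,3.5,0]]])

```text
clock: 1.82
tool_pos: [0.483, -0.1491, 0.2125]
eef_rot: [0.12, 0.993, -0.001, -0.0]
contact_force: [-0.1, 0.3, -0.5]
opening: 0.004
```

>>> carry_out(commands=[[[0,0,0,0,0,0,0],[0,0,0,0,0,0,0],[0,0,0,0,0,0,0],[0,0,0,0,0,0,0]]])

```text
clock: 2.15
tool_pos: [0.4835, -0.1428, 0.213]
eef_rot: [0.117, 0.993, 0.001, -0.0]
contact_force: [0.0, 1.3, -0.7]
opening: 0.005
```

Run:
```python
from plant import r
from h import *
delta(r,[.489,-.163,.15],76.4);print(r.get_state()['q'])
grab(r,'wrist','w1');
delta(r,[.489,-.163,.15],76.4)
```

```text
t 2.15 pos [ 0.4835 -0.1428  0.213 ] M [[-0.973, 0.232, -0.0], [0.232, 0.973, 0.001], [0.0, 0.001, -1.0]] F [ 0.05  1.33 -0.71] op 0.005
-> rv [ 0.0011 -0.0004  0.0035] cm [-1.01 -1.84  6.3 ]
[ 0.37558515  0.54478542 -0.27917538  1.92511712  0.2214243   0.70145299
  1.30173615]
t 2.2 pos [ 0.4836 -0.1428  0.2131] M [[-0.973, 0.231, 0.0], [0.231, 0.973, 0.001], [0.0, 0.001, -1.0]] F [-0.28  0.72  0.01] op 0.002
-> rv [ 0.0009 -0.0001  0.0038] cm [-1.   -1.85  6.31]
```

View pics/w1.png

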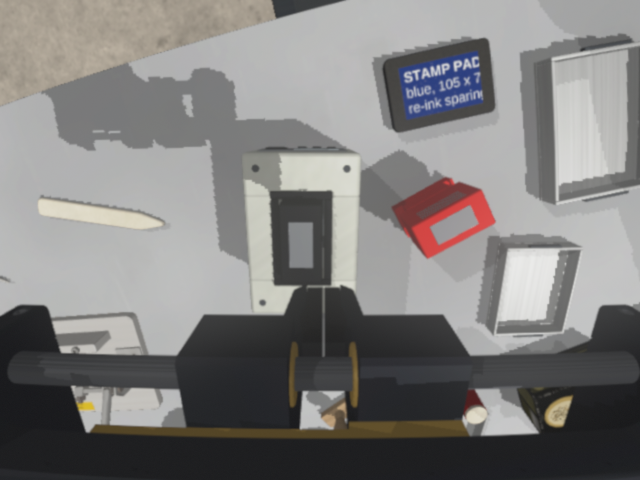

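The wrist view shows the bezel around (301,238) square to the image, with the grey panel at about (300,244) and the red look-alike apart at (447,222). I now cast rays from this view.

Run:
```python
from h import *
s=pickle.load(open('w1.pkl','rb')); im=s['pixels'][:,:,::-1]; g=cv2.cvtColor(im,cv2.COLOR_BGR2GRAY)
def rep(nm,m,x0,x1,y0,y1,z):
    M=np.zeros_like(g); M[y0:y1,x0:x1]=m[y0:y1,x0:x1].astype(np.uint8)*255
    q=cv2.minAreaRect(max(cv2.findContours(M,0,2)[0],key=cv2.contourArea))
    P=np.array([onz(s,p,z) for p in cv2.boxPoints(q)]);e=P[1]-P[0];f=P[2]-P[1]
    print(nm,np.round(q[0],1),P.mean(0).round(4),*[(round(np.linalg.norm(v)*1000,1),round(np.degrees(np.arctan2(v[1],v[0])),2)) for v in(e,f)])
rep('panel',g>75,284,318,218,272,.113)
rep('bezel',g<75,262,340,180,286,.100)
t=pickle.load(open('side0.pkl','rb'))
cv2.imwrite('pics/c1.png',cv2.resize(im[180:300,240:360],None,fx=4,fy=4))
```

```text
panel [300.  244.5] [ 0.4892 -0.1628  0.113 ] (np.float64(21.3), np.float64(76.56)) (np.float64(41.4), np.float64(-13.92))
bezel [300.5 238.5] [ 0.4892 -0.1632  0.1   ] (np.float64(49.5), np.float64(76.53)) (np.float64(85.1), np.float64(-13.05))
```

View pics/c1.png

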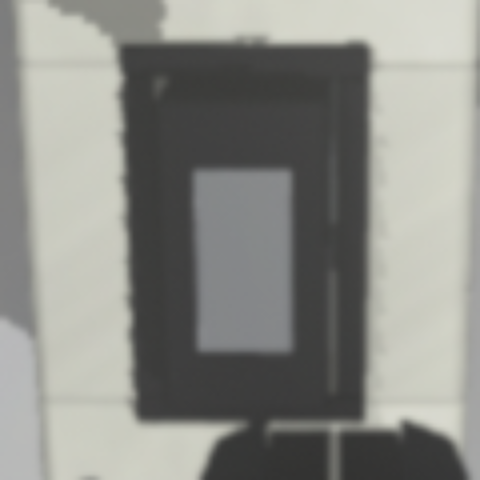

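Both views agree to within 1 mm: cartridge at (0.489, -0.163), yaw -13.5°.

>>> carry_out(commands=[[[0,0,0,-1.0,-1.85,2.0,0],[0,0,0,-1.0,-1.85,5.0,0],[0,0,0,-1.0,-1.85,7.0,0],[0,0,0,-1.0,-1.85,7.8,0],[0,0,0,-1.0,-1.85,7.8,0],[0,0,0,-1.0,-1.85,7.8,0],[0,0,0,-1.0,-1.85,7.8,0]]])

```text
clock: 2.78
tool_pos: [0.4898, -0.1646, 0.1361]
eef_rot: [0.118, 0.993, -0.0, 0.001]
contact_force: [-0.8, 0.5, 0.3]
opening: 0.003
```

Run:
```python
from plant import r
from h import *
delta(r,[.489,-.163,.1145],76.5)
```

```text
t 2.7833 pos [ 0.4898 -0.1646  0.1361] M [[-0.972, 0.234, 0.002], [0.234, 0.972, -0.0], [-0.002, 0.0, -1.0]] F [-0.83  0.53  0.25] op 0.003
-> rv [ 0.0002  0.0021 -0.0001] cm [0.12 0.14 2.16]
```

>>> carry_out(commands=[[[0,0,0,0.1,0.1,0.6,0],[0,0,0,0.1,0.1,1.2,0],[0,0,0,0.1,0.1,1.4,0],[0,0,0,0.1,0.1,1.6,0],[0,0,0,0.1,0.1,1.8,0],[0,0,0,0.1,0.1,2.0,0],[0,0,0,0.1,0.1,2.1,0],[0,0,0,0.1,0.1,2.15,0],[0,0,0,0.1,0.1,2.15,0],[0,0,0,0.1,0.1,2.15,0]]])

```text
clock: 3.62
tool_pos: [0.4882, -0.1639, 0.1135]
eef_rot: [0.118, 0.993, 0.0, 0.0]
contact_force: [-0.4, 1.0, -0.4]
opening: 0.002
```

Run:
```python
from plant import r
from h import *
s=grab(r,'side','s2'); cv2.imwrite('pics/s2c.png',cv2.resize(s['pixels'][200:380,200:360,::-1],None,fx=4,fy=3*1.1))
print(r.get_state()['contact_force'])
```

```text
[ 1.01153363 -0.12239503  0.3813369 ]
```

View pics/s2c.png

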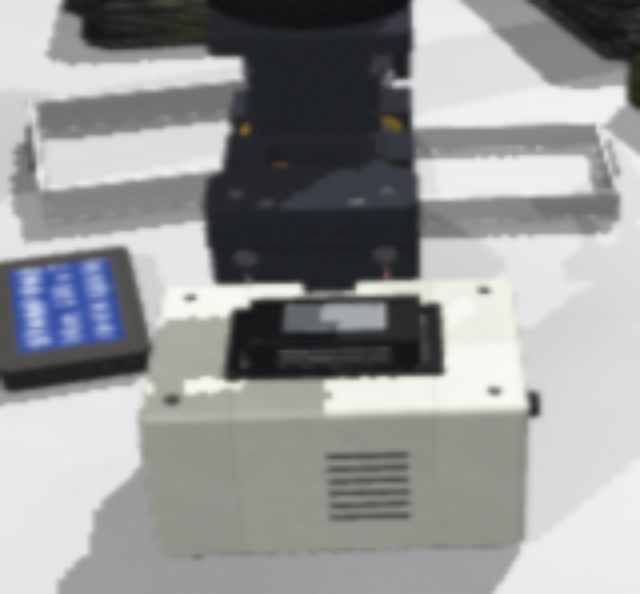

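Run:
```python
from plant import r
from h import *
s=grab(r,'top','t2'); w=grab(r,'wrist','w2'); print(w['xyz'],w['rotation'])
cv2.imwrite('pics/tw2.png',np.vstack([np.hstack([cv2.resize(s['pixels'],(400,300)),cv2.resize(w['pixels'],(400,300))]),np.hstack([cv2.resize(pickle.load(open('side0.pkl','rb'))['pixels'],(400,300)),cv2.resize(pickle.load(open('s2.pkl','rb'))['pixels'],(400,300))])])[:,:,::-1])
S=pickle.load(open('s2.pkl','rb'))
print(proj(S,[.489,-.163,.113]),proj(s,[.489,-.163,.113]),proj(w,[.489,-.163,.113]),proj(S,r.get_state()['tool_pos']))
```

```text
[ 0.41279443 -0.1444603   0.28174296] [0.77649662 0.61143887 0.09414188 0.11971976]
[[283.518171   295.38827582]] [[410.76184803 307.39404091]] [[322.89313759 284.97939776]] [[283.10976222 295.56500012]]
```

View pics/tw2.png

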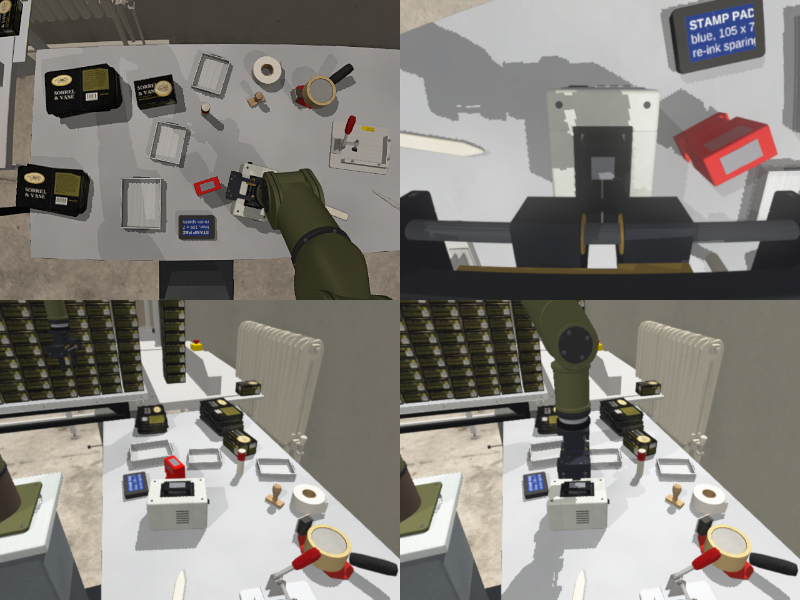

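Run:
```python
from h import *
w=pickle.load(open('w2.pkl','rb'))['pixels'][:,:,::-1]; t=pickle.load(open('t2.pkl','rb'))['pixels'][:,:,::-1]
cv2.imwrite('pics/z2.png',np.hstack([cv2.resize(w[190:370,240:420],(400,400)),cv2.resize(t[250:350,360:460],(400,400))]))
s=pickle.load(open('s2.pkl','rb'))['pixels'][:,:,::-1]
cv2.imwrite('pics/z3.png',cv2.resize(s[180:330,220:370],(750,600),interpolation=cv2.INTER_CUBIC))
```

```text
(no output)
```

View pics/z2.png

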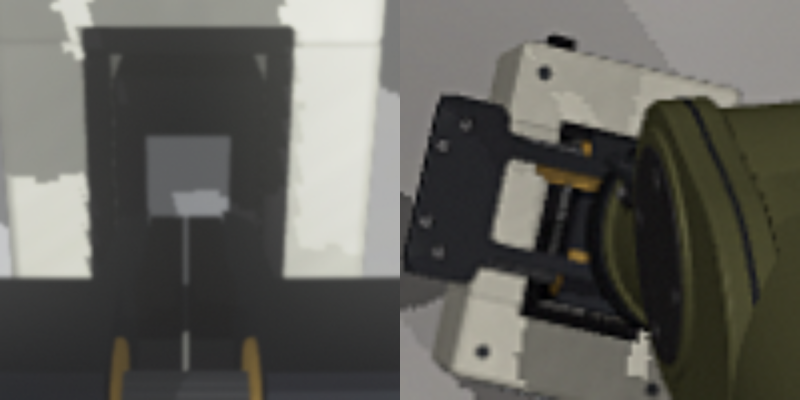

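View pics/z3.png

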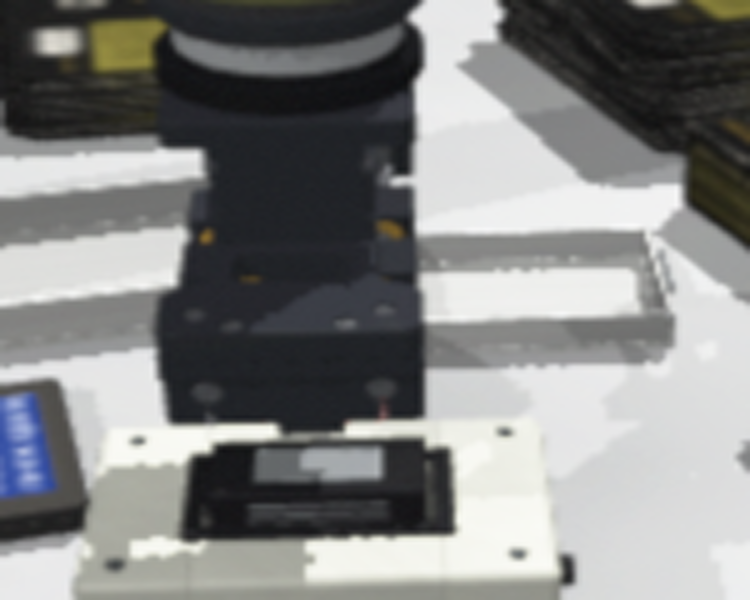

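Run:
```python
from h import *
S=pickle.load(open('s2.pkl','rb')); y=np.array([np.cos(np.radians(76.5)),np.sin(np.radians(76.5)),0]);c=np.array([.488,-.164,0])
for k in(-.09,0,.09):
  for z in(.105,.17,.22): print(k,z,(proj(S,c+k*y+[0,0,z])[0]-[220,180])*[5,4])
P0=pickle.load(open('side0.pkl','rb'))
print(proj(P0,[.1886,.595,.2157]),S['xyz']-P0['xyz'],S['rotation'],P0['rotation'])
```

```text
-0.09 0.105 [311.0264649  641.64736752]
-0.09 0.17 [301.0435638  501.39154329]
-0.09 0.22 [292.55738167 382.16927807]
0 0.105 [316.22148415 479.12387117]
0 0.17 [307.65287335 346.91779207]
0 0.22 [300.45216021 235.8217886 ]
0.09 0.105 [320.38601261 348.82716586]
0.09 0.17 [312.89230922 224.45276014]
0.09 0.22 [306.65207046 120.88641315]
[[113.70564415 116.1916804 ]] [0. 0. 0.] [ 0.8610387  -0.12657057  0.07458449 -0.48685666] [ 0.8610387  -0.12657057  0.07458449 -0.48685666]
```

Run:
```python
from h import *
s=pickle.load(open('side0.pkl','rb'))['pixels'][:,:,::-1]
cv2.imwrite('pics/z4.png',np.hstack([cv2.resize(s[260:380,220:350],(400,370),interpolation=cv2.INTER_CUBIC),cv2.resize(s[0:130,40:170],(370,370),interpolation=cv2.INTER_CUBIC)]))
```

```text
(no output)
```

View pics/z4.png

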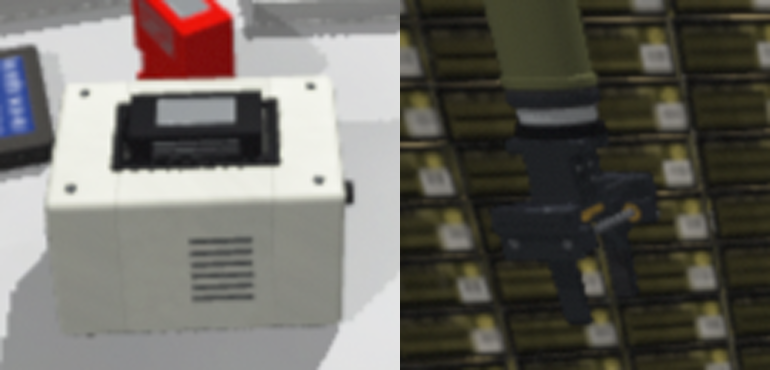

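Run:
```python
from h import *
from plant import r
w=pickle.load(open('w1.pkl','rb')); c=np.array([.4836,-.1428,0])
for z in(.205,.213,.225,.235,.245): print(z,proj(w,c+[0,0,z])[0].round(1))
S=pickle.load(open('w2.pkl','rb'));c=np.array([.4882,-.1639,0])
for z in(.105,.113,.125,.135,.145): print(z,proj(S,c+[0,0,z])[0].round(1))
x=np.array([np.cos(np.radians(-13.5)),np.sin(np.radians(-13.5)),0])
for z in (.108,.113,.137):print('panel ends',z,[proj(S,np.array([.489,-.163,z])+k*x)[0].round(1) for k in(-.02,0,.02)])
st=r.get_state();print(st['contact_force'],st['tool_pos'],st['clock'])
```

```text
0.205 [321.1 278.6]
0.213 [321.  284.6]
0.225 [320.9 294.5]
0.235 [320.8 303.8]
0.245 [320.7 314.2]
0.105 [321.  278.1]
0.113 [321. 284.]
0.125 [320.8 293.9]
0.135 [320.7 303.1]
0.145 [320.5 313.5]
panel ends 0.108 [array([322.9, 247.5]), array([322.9, 281.2]), array([322.9, 312.7])]
panel ends 0.113 [array([322.8, 250.5]), array([322.9, 285. ]), array([322.9, 317.2])]
panel ends 0.137 [array([322.8, 267.5]), array([322.9, 306.2]), array([322.9, 341.8])]
[-0.28127452 -0.12045177  0.13482782] [ 0.48815436 -0.1639014   0.11353935] 3.7667
```

The side view shows the fingertips about 20–30 mm higher than the reported TCP implies. The force is about zero, and in the wrist view the panel still sits at the latched height. So there is no contact yet, and I continue down slowly by feel.

>>> carry_out(commands=[[[0,0,0,0,0,0.25,0],[0,0,0,0,0,0.5,0],[0,0,0,0,0,0.75,0],[0,0,0,0,0,1.0,0],[0,0,0,0,0,1.0,0],[0,0,0,0,0,1.0,0]]])

```text
clock: 4.27
tool_pos: [0.4879, -0.1638, 0.1032]
eef_rot: [0.118, 0.993, 0.0, -0.0]
contact_force: [-0.3, 0.5, 0.9]
opening: 0.007
```

```bash
cat > look.py <<'E'
import sys
from plant import r
from h import *
t=sys.argv[1]
s=grab(r,'side','s'+t)['pixels'][:,:,::-1]; w=grab(r,'wrist','w'+t)['pixels'][:,:,::-1]
cv2.imwrite(f'pics/z{t}.png',np.hstack([cv2.resize(s[180:330,220:370],(400,400),interpolation=cv2.INTER_CUBIC),cv2.resize(w[190:370,240:420],(400,400))]))
st=r.get_state();print(st['contact_force'].round(2),st['tool_pos'].round(4),st['clock'])
E
python3 look.py 5
```

```text
[0.4  0.45 0.54] [ 0.4881 -0.1638  0.1034] 4.3667
```

View pics/z5.png

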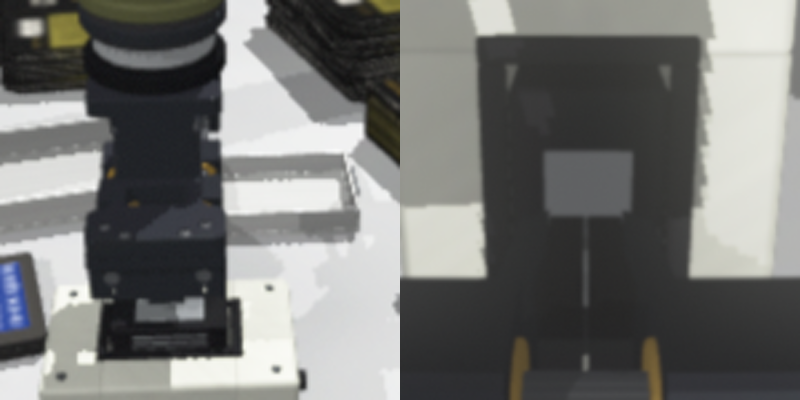

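Still no contact: the whole panel is visible below the gripper in the side view, at about (170,310) in the crop. I continue.

>>> carry_out(commands=[[[0,0,0,0,0,0.2,0],[0,0,0,0,0,0.4,0],[0,0,0,0,0,0.6,0],[0,0,0,0,0,0.8,0],[0,0,0,0,0,0.8,0]]])

```text
clock: 4.78
tool_pos: [0.4879, -0.1638, 0.095]
eef_rot: [0.118, 0.993, 0.0, -0.0]
contact_force: [-0.6, -0.6, -0.1]
opening: 0.005
```

>>> carry_out(commands=[[[0,0,0,0,0,0.2,0],[0,0,0,0,0,0.4,0],[0,0,0,0,0,0.4,0]]])

```text
clock: 5.03
tool_pos: [0.4881, -0.1639, 0.0912]
eef_rot: [0.118, 0.993, 0.0, -0.0]
contact_force: [0.8, 0.5, -0.1]
opening: 0.006
```

```bash
python3 look.py 6
```

```text
[ 0.96 -0.59  0.75] [ 0.4881 -0.1639  0.0914] 5.1333
```

View pics/z6.png

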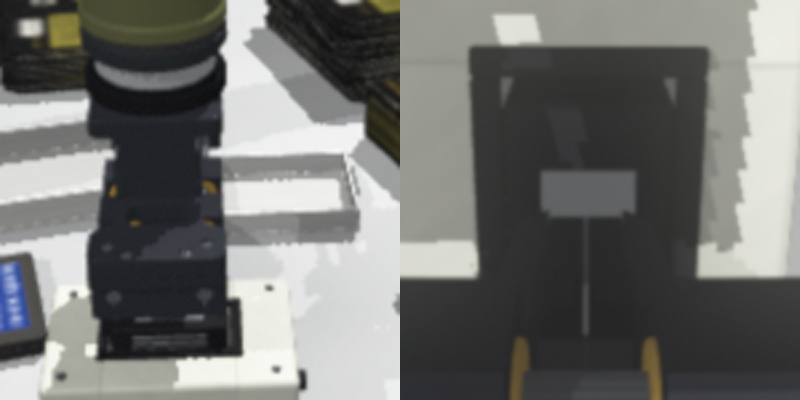

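>>> carry_out(commands=[[[0,0,0,0,0,0.2,0],[0,0,0,0,0,0.4,0],[0,0,0,0,0,0.4,0]]])

```text
clock: 5.38
tool_pos: [0.4883, -0.1639, 0.0877]
eef_rot: [0.118, 0.993, -0.0, 0.0]
contact_force: [-0.7, 0.3, 3.5]
opening: 0.005
```

>>> carry_out(commands=[[[0,0,0,0,0,0.2,0],[0,0,0,0,0,0.4,0],[0,0,0,0,0,0.4,0]]])

```text
clock: 5.63
tool_pos: [0.4883, -0.1639, 0.0836]
eef_rot: [0.118, 0.993, -0.0, 0.0]
contact_force: [-0.1, 0.4, 4.7]
opening: 0.003
```

```bash
python3 look.py 7
```

```text
[-0.19  0.92  4.57] [ 0.4883 -0.1639  0.0837] 5.7333
```

View pics/z7.png

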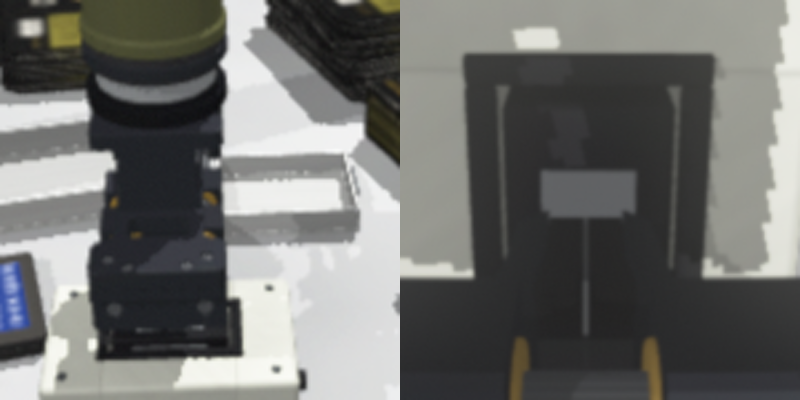

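Contact came at reported TCP z≈0.091 with the top at 0.113. So the true tips sit about 30 mm higher than the reported frame implies. It is now pressed about 7.5 mm at 4.6 N, so I retreat.

>>> carry_out(commands=[[[0,0,0,0,0,-1,0],[0,0,0,0,0,-3,0],[0,0,0,0,0,-6,0],[0,0,0,0,0,-9,0],[0,0,0,0,0,-9,3],[0,0,0,0,0,-9,6.5],[0,0,0,0,0,-9,6.5],[0,0,0,0,0,-9,6.5],[0,0,0,0,0,-9,6.5]]])

```text
clock: 6.48
tool_pos: [0.4872, -0.1637, 0.1724]
eef_rot: [0.118, 0.993, 0.0, -0.001]
contact_force: [0.3, -0.4, 0.1]
opening: 0.359
```

```bash
python3 look.py 8
python3 - <<'E'
from h import *
w=pickle.load(open('w8.pkl','rb'));im=w['pixels'][:,:,::-1];g=cv2.cvtColor(im,cv2.COLOR_BGR2GRAY)
cv2.imwrite('pics/w8.png',im); c=np.array([.489,-.163,0]);x=np.array([np.cos(np.radians(-13.5)),np.sin(np.radians(-13.5)),0])
for z in(.113,.137): print(z,[proj(w,c+[0,0,z]+k*x)[0].round(1) for k in(-.02,0,.02)])
E
```

```text
[-0.18 -0.64 -0.23] [ 0.4875 -0.1637  0.1726] 6.5833
0.113 [array([322.9, 224.2]), array([322.9, 251.3]), array([322.9, 277.1])]
0.137 [array([322.9, 233.8]), array([322.9, 263.5]), array([322.9, 291.5])]
```

View pics/w8.png

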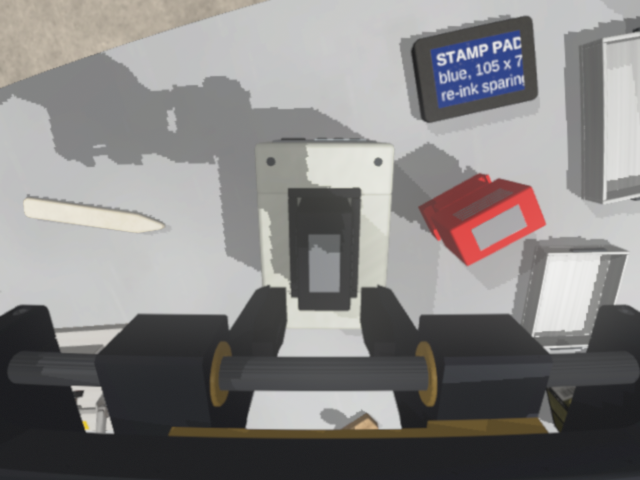

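View pics/z8.png

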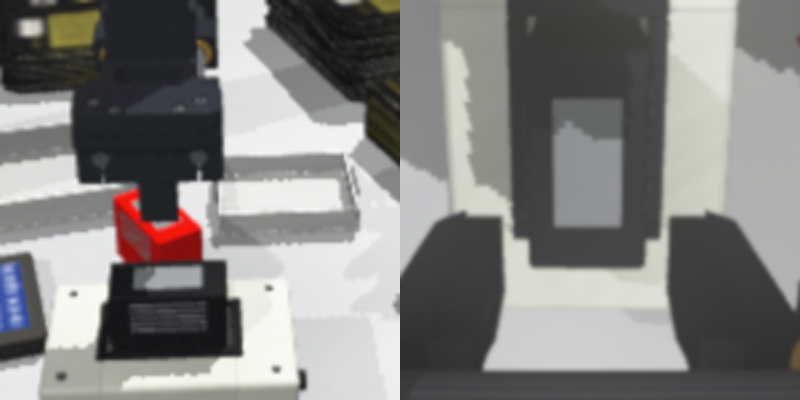

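The cartridge has sprung up: the panel at rows 234–291 in the wrist view matches z=0.137. The fingers, at columns 284 and 364, straddle it centrally. I descend for the grasp.

>>> carry_out(commands=[[[0,0,0,-0.1,0,3,6.5],[0,0,0,-0.1,0,5,6.5],[0,0,0,-0.1,0,6.5,6.5],[0,0,0,-0.1,0,7.8,6.5],[0,0,0,-0.1,0,8.6,6.5],[0,0,0,-0.1,0,8.9,6.5],[0,0,0,-0.1,0,8.9,6.5],[0,0,0,-0.1,0,8.9,6.5]]])

```text
clock: 7.25
tool_pos: [0.4894, -0.1641, 0.0847]
eef_rot: [0.118, 0.993, 0.0, 0.0]
contact_force: [0.7, 0.0, 0.3]
opening: 0.737
```

```bash
python3 look.py 9
```

```text
[ 0.16 -0.61 -0.97] [ 0.4896 -0.1642  0.0851] 7.35
```

View pics/z9.png

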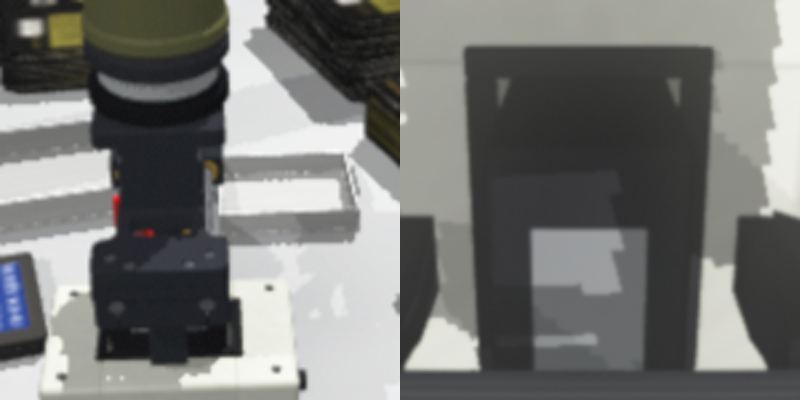

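The open fingers, at (437,280) and (737,280) in the crop, straddle the cartridge with equal gaps. I close.

>>> carry_out(commands=[[[0,0,0,0,0,0,2.5],[0,0,0,0,0,0,2.5],[0,0,0,0,0,0,2.5],[0,0,0,0,0,0,2.5],[0,0,0,0,0,0,2.5],[0,0,0,0,0,0,2.5],[0,0,0,0,0,0,2.5],[0,0,0,0,0,0,2.5]]], force=20)

```text
clock: 8.02
tool_pos: [0.4892, -0.1641, 0.0846]
eef_rot: [0.118, 0.993, 0.0, 0.0]
contact_force: [-0.6, 0.4, 1.0]
opening: 0.405
```

The opening is 35.7 mm, which fits the 36 mm grip. I lift straight up.

>>> carry_out(commands=[[[0,0,0,0,0,-0.5,2.5],[0,0,0,0,0,-1.5,2.5],[0,0,0,0,0,-3,2.5],[0,0,0,0,0,-4.5,2.5],[0,0,0,0,0,-6,2.5],[0,0,0,0,0,-7.5,2.5],[0,0,0,0,0,-9,2.5],[0,0,0,0,0,-10.5,2.5],[0,0,0,0,0,-12,2.5],[0,0,0,0,0,-12,2.5]]])

```text
clock: 8.85
tool_pos: [0.4906, -0.1644, 0.2075]
eef_rot: [0.118, 0.993, -0.0, 0.003]
contact_force: [0.6, -0.6, -1.0]
opening: 0.407
```

Run:
```python
from plant import r
from h import *
grab(r,'side','s10')
delta(r,[.460,.166,.205],90-1)
```

```text
t 8.9 pos [ 0.4899 -0.1644  0.206 ] M [[-0.972, 0.235, 0.003], [0.235, 0.972, -0.001], [-0.003, 0.0, -1.0]] F [-0.58  0.38 -1.55] op 0.405
-> rv [-0.0004  0.0034 -0.2196] cm [10.67 31.41  0.07]
```

View pics/s10.png

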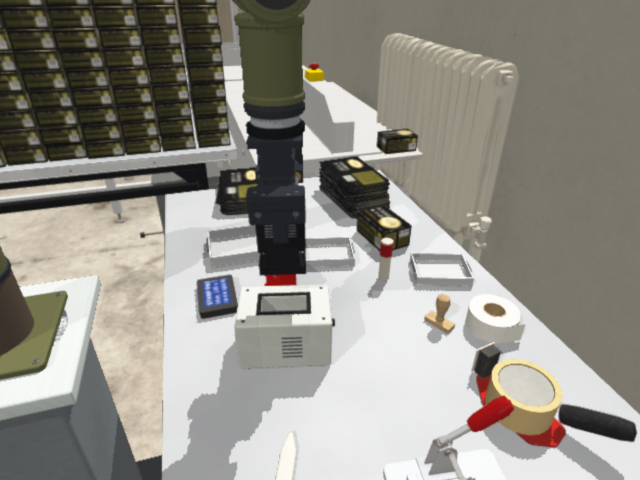

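The cartridge (282,245) is clear of the empty well (283,303). I carry it to the tray.

>>> carry_out(commands=[[[0,0,0,0.5,1.5,0,2.5],[0,0,-0.04,1.3,4,0,2.5],[0,0,-0.08,2.4,7,0,2.5],[0,0,-0.12,3.5,10,0,2.5],[0,0,-0.16,4.5,13,0,2.5],[0,0,-0.2,5.5,16,0,2.5],[0,0,-0.22,6.5,19,0,2.5],[0,0,-0.22,7.5,22,0,2.5],[0,0,-0.22,8.5,25,0,2.5],[0,0,-0.22,9.5,28,0,2.5]]])

```text
clock: 9.73
tool_pos: [0.4613, 0.1315, 0.2037]
eef_rot: [0.008, 1.0, -0.0, -0.001]
contact_force: [0.0, -0.0, -1.8]
opening: 0.408
```

>>> carry_out(commands=[[[0,0,0,0.1,1.2,0,2.5],[0,0,0,0.3,2.4,0,2.5],[0,0,0,0.4,3.2,0,2.5],[0,0,0,0.4,3.4,0,2.5],[0,0,0,0.4,3.4,0,2.5],[0,0,0,0.4,3.4,0,2.5]]])

```text
clock: 10.23
tool_pos: [0.4589, 0.1632, 0.2042]
eef_rot: [0.009, 1.0, -0.001, -0.0]
contact_force: [-0.3, -0.3, -0.9]
opening: 0.406
```

Run:
```python
from plant import r
from h import *
s=grab(r,'side','s11')
delta(r,[.460,.166,.205],90-1)
# predicted underside corners
st=r.get_state();p=st['tool_pos']
print(proj(s,[p[0],p[1],p[2]-.0396]), proj(s,[.460,.166,.03]))
cv2.imwrite('pics/s11c.png',cv2.resize(s['pixels'][130:290,160:340,::-1],(720,600)))
```

```text
t 10.2833 pos [0.459  0.1631 0.2042] M [[-1.0, 0.018, -0.0], [0.018, 1.0, -0.001], [0.0, -0.001, -1.0]] F [-0.91  0.25 -1.59] op 0.405
-> rv [-0.0009 -0.0005 -0.001 ] cm [-0.09  0.29 -0.08]
[[235.43182352 185.60730761]] [[241.36559126 238.47905443]]
```

View pics/s11c.png

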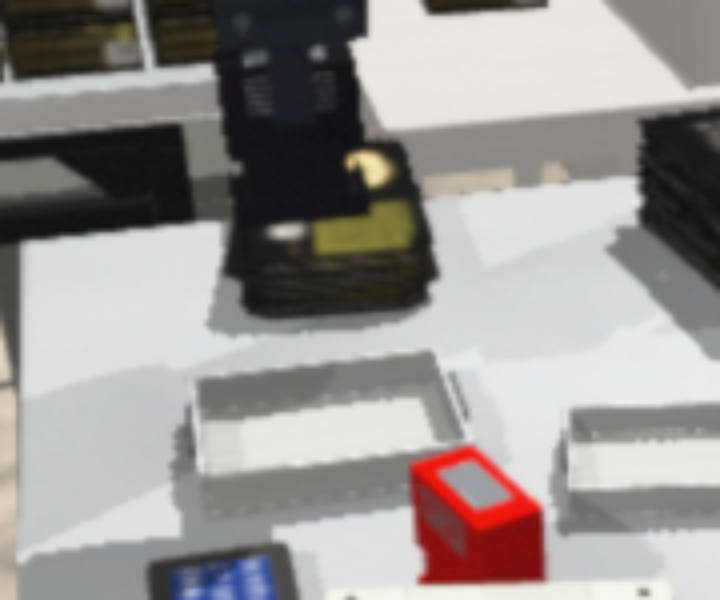

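The cartridge underside is seen at about crop (300,212), against a prediction of (302,208), so it is about 165 mm up. The tray below is clear. I lower to about 10 mm above the floor, then finish by feel.

>>> carry_out(commands=[[[0,0,0,-0.1,0.3,2,2.5],[0,0,0,-0.1,0.3,4.5,2.5],[0,0,0,-0.1,0.3,7,2.5],[0,0,0,-0.1,0.3,9.5,2.5],[0,0,0,-0.1,0.3,11.5,2.5],[0,0,0,-0.1,0.3,13.2,2.5],[0,0,0,-0.1,0.3,14.4,2.5],[0,0,0,-0.1,0.3,15,2.5],[0,0,0,-0.1,0.3,15,2.5],[0,0,0,-0.1,0.3,15,2.5]]])

```text
clock: 11.12
tool_pos: [0.4603, 0.1669, 0.0547]
eef_rot: [0.009, 1.0, -0.0, 0.0]
contact_force: [0.9, -0.1, -1.3]
opening: 0.41
```

>>> carry_out(commands=[[[0,0,0,0,0,0.2,2.5],[0,0,0,0,0,0.4,2.5],[0,0,0,0,0,0.6,2.5],[0,0,0,0,0,0.7,2.5],[0,0,0,0,0,0.7,2.5]]])

```text
clock: 11.53
tool_pos: [0.4601, 0.1674, 0.0475]
eef_rot: [0.008, 1.0, 0.0, 0.0]
contact_force: [-0.6, 0.5, -1.0]
opening: 0.407
```

Run:
```python
from plant import r
from h import *
s=grab(r,'side','s12')
delta(r,[.460,.166,.0436],90-1)
cv2.imwrite('pics/s12c.png',cv2.resize(s['pixels'][160:290,180:310,::-1],(600,600)))
```

```text
t 11.5833 pos [0.4601 0.1674 0.0475] M [[-1.0, 0.017, 0.0], [0.017, 1.0, 0.0], [-0.0, 0.0, -1.0]] F [ 0.1  -0.27 -1.96] op 0.409
-> rv [0.0001 0.0001 0.0007] cm [ 0.   -0.14  0.39]
```

View pics/s12c.png

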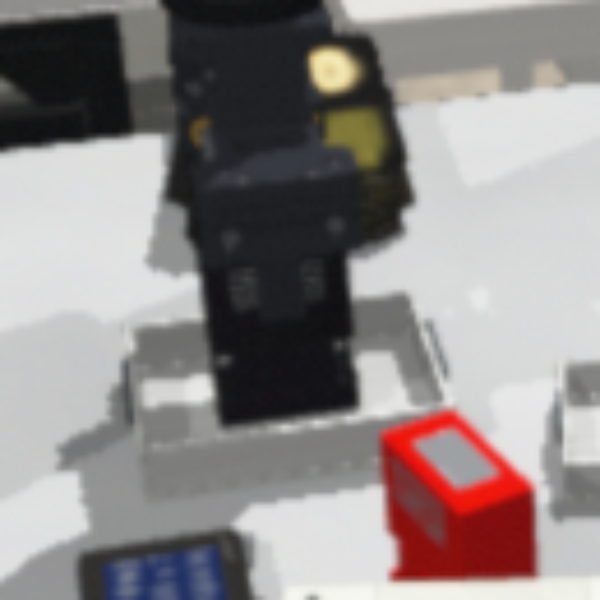

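The cartridge is inside the walls and still hanging (-1.5 N). I descend in small steps until the force turns positive.

>>> carry_out(commands=[[[0,0,0,0,0,0.1,2.5],[0,0,0,0,0,0.2,2.5],[0,0,0,0,0,0.3,2.5],[0,0,0,0,0,0.3,2.5],[0,0,0,0,0,0.3,2.5]]])

```text
clock: 12.0
tool_pos: [0.46, 0.1674, 0.0444]
eef_rot: [0.008, 1.0, -0.0, -0.0]
contact_force: [0.4, -0.1, -1.1]
opening: 0.404
```

>>> carry_out(commands=[[[0,0,0,0,0,0.05,2.5],[0,0,0,0,0,0.1,2.5],[0,0,0,0,0,0.1,2.5]]])

```text
clock: 12.25
tool_pos: [0.4601, 0.1674, 0.0436]
eef_rot: [0.008, 1.0, 0.0, 0.0]
contact_force: [-0.4, -0.5, 1.3]
opening: 0.407
```

>>> carry_out(commands=[[[0,0,0,0,0,0.03,2.5],[0,0,0,0,0,0.06,2.5],[0,0,0,0,0,0.06,2.5]]])

```text
clock: 12.5
tool_pos: [0.4601, 0.1675, 0.0436]
eef_rot: [0.008, 1.0, 0.0, 0.0]
contact_force: [-1.3, -0.6, 7.9]
opening: 0.406
```

There is firm contact at exactly the predicted height (0.0436). I ease off, open, and withdraw.

>>> carry_out(commands=[[[0,0,0,0,0,-0.06,2.5],[0,0,0,0,0,-0.06,4.2],[0,0,0,0,0,-0.06,5.5],[0,0,0,0,0,-0.06,6.5],[0,0,0,0,0,-0.06,6.5],[0,0,0,0,0,-0.06,6.5],[0,0,0,0,0,-0.06,6.5],[0,0,0,0,0,-0.06,6.5],[0,0,0,0,0,-0.06,6.5]]])

```text
clock: 13.25
tool_pos: [0.46, 0.1674, 0.0434]
eef_rot: [0.008, 1.0, 0.0, -0.0]
contact_force: [-0.0, -0.1, -0.1]
opening: 0.74
```

```bash
python3 look.py 13;python3 - <<'E'
import cv2;
a=cv2.imread('pics/s13.png');b=cv2.imread('pics/w13.png')
cv2.imwrite('pics/q13.png',cv2.hconcat([cv2.resize(a[160:290,180:310],(400,400)),cv2.resize(b,(400,400))]))
E
```

```text
[-0.37 -0.58  0.29] [0.46   0.1674 0.0434] 13.35
```

View pics/q13.png

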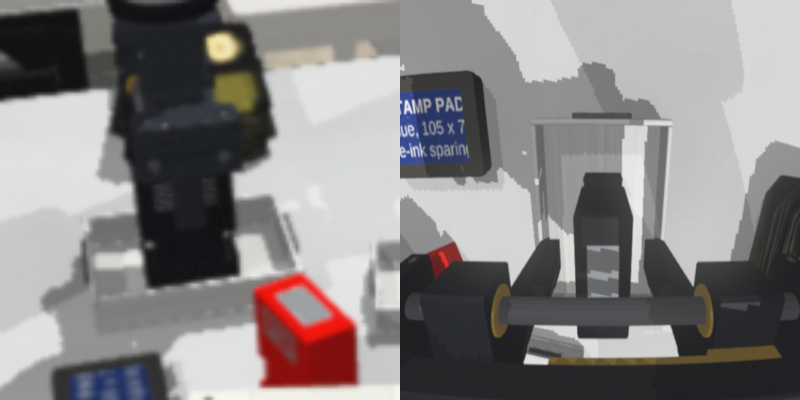

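The cartridge stands upright with the fingers clear on both sides. I rise straight up.

>>> carry_out(commands=[[[0,0,0,0,0,-1.5,6.5],[0,0,0,0,0,-4,6.5],[0,0,0,0,0,-7,6.5],[0,0,0,0,0,-10,6.5],[0,0,0,0,0,-14,6.5],[0,0,0,0,0,-18,6.5],[0,0,0,0,0,-20,6.5],[0,0,0,0,0,-20,6.5],[0,0,0,0,0,-20,6.5],[0,0,0,0,0,-20,6.5]]])

```text
clock: 14.18
tool_pos: [0.4593, 0.1668, 0.2425]
eef_rot: [0.008, 1.0, -0.0, -0.001]
contact_force: [-0.8, -0.8, -0.5]
opening: 0.739
```

```bash
python3 look.py 14;python3 - <<'E'
from plant import r
from h import *
a=cv2.imread('pics/s14.png');b=cv2.imread('pics/w14.png'); t=grab(r,'top','t14')['pixels'][:,:,::-1]
cv2.imwrite('pics/q14.png',np.vstack([cv2.hconcat([cv2.resize(a,(400,300)),cv2.resize(b,(400,300))]),cv2.hconcat([cv2.resize(t,(400,300)),cv2.resize(a[160:290,160:333],(400,300))])]))
E
```

```text
[-0.02  0.68 -0.27] [0.459  0.1668 0.242 ] 14.2833
```

View pics/q14.png

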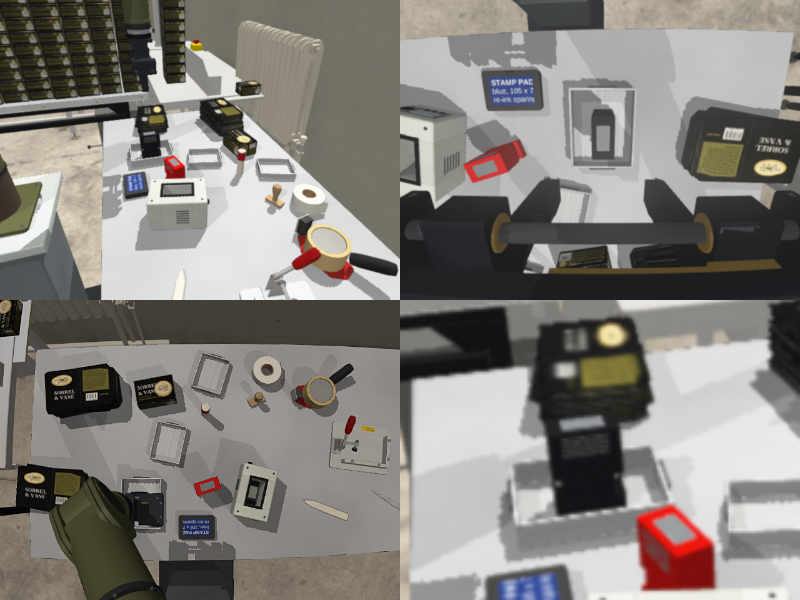

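The wrist view (crop 602,135) shows the cartridge standing upright in the middle of the largest tray. The well is empty and the bystanders are where they were. I hand in the job.

```bash
python3 -c "
from plant import r
print(r.finish_job())"
```

```text
the job is handed in; nothing more can be done
None
```

I pressed the black cartridge until it unlatched and sprang up, drew it straight out, and lowered it to the floor of the largest tray. I then released it and backed off. The job was handed in at about 14.3 s.

- **Press:** about 7.5 mm deep at about 4.6 N. The wrist view afterwards matched the sprung-up height of 137 mm.
- **Placing:** floor contact came at the predicted height. The force rose to about 8 N for a moment at touch-down, and I eased it off before opening the gripper.
- **Last checks:** the final side and wrist views show the cartridge upright near the tray's centre, the well empty, and the red look-alike and bystanders seemingly unmoved. I judged the bystanders by eye and did not measure them. The gripper was well clear above, with contact force near zero.
- **Disagreement:** the real fingertips were about 30 mm higher than the reported tool frame implies. The first press therefore stopped above the cartridge without touching it. I found the true contact by feel (reported tool height about 0.091 m) and corrected the heights for the grasp and placing. The floor contact at the predicted height agreed with that correction.

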